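# Load the titration sample changer and park its electrodes

## Task

Stand the three small sample beakers upright in the three empty holders of the sample changer's turntable, one in each, leaving the other vessels on the bench where they are. Lead the turntable round by its knob until the white rinse cup stands squarely beneath the electrodes; only then push the electrode head fully down, so that the electrodes rest in the cup.

Things in the scene. Friction and masses are not known exactly. Their poses are not given: they have to be found in the camera images.
- turntable (a joint): Turntable angle of the sample changer, rad: 0 = the rinse cup is exactly beneath the electrodes; grows anticlockwise seen from above. At the start it stands somewhere between -1.4 and -0.5. It turns freely either way about the vertical axis through the origin of changer, stays where it is left, and takes about 0.2 Nm (2 N at its knob) to turn.
- changer: The sample changer, fixed to the bench: low white housing; origin on the bench under the turntable's axis, x axis towards the lift column. The turntable is a grey disc of 254 mm diameter, top 42 mm above the bench, with five stations on a circle of 90 mm radius, 72 degrees apart: rinse cup, storage pot, three beaker holders. Lift column: a post 30 x 42 mm, 257 mm tall, 178 mm from the axis.
- head (a joint): Travel of the electrode head down its lift column, m: 0 = raised, 0.06 = fully down at the stop (starts at 0 to 0.004). It holds itself up by friction and goes down when its press knob is pushed straight down with about 5 N (do not exceed about 20 N at the stop); it stays where it is left.
- turn_knob (a point): Centre of the round black knob by which the turntable is turned: 24 mm in diameter, 33 mm high (68 to 101 mm above the bench), centre 85 mm above the bench, on a short steel post that stands on the turntable's rim straight across from the rinse cup, 115 mm from the turntable's axis, between two beaker holders. Pinch it and lead it round the axis.
- rinse_mouth (a point): Middle of the mouth of the white rinse cup, which is fixed on the turntable: outside 67 mm at the rim, inside 54 mm, rim 117 mm above the bench, 75 mm tall. The tallest station, and open at the top.
- storage_pot (a point): Top centre of the closed storage pot fixed on the turntable, next to the rinse cup (72 degrees anticlockwise from it): white pot with a grey ribbed lid 56 mm in diameter, top 102 mm above the bench. Not used here.
- well_1 (a point): Beaker holder 1 on the turntable, a low grey ring cup: the point is the centre of its floor, 45 mm above the bench. Inside 59 mm, outside 67 mm in diameter, rim 64 mm above the bench (19 mm deep). Empty at the start; turns with the turntable. Lies 144 degrees anticlockwise from the rinse cup.
- well_2 (a point): Beaker holder 2 on the turntable, a low grey ring cup: the point is the centre of its floor, 45 mm above the bench. Inside 59 mm, outside 67 mm in diameter, rim 64 mm above the bench (19 mm deep). Empty at the start; turns with the turntable. Lies 216 degrees anticlockwise from the rinse cup.
- well_3 (a point): Beaker holder 3 on the turntable, a low grey ring cup: the point is the centre of its floor, 45 mm above the bench. Inside 59 mm, outside 67 mm in diameter, rim 64 mm above the bench (19 mm deep). Empty at the start; turns with the turntable. Lies 288 degrees anticlockwise from the rinse cup.
- electrode_tips (a point): Middle of the lower ends of the three electrodes (a bundle 40 mm across) hanging from the head; 128 mm above the bench when raised, 68 mm when fully down. The head above them is a grey drum of 58 mm diameter (206 to 240 mm when raised), 90 mm from the turntable's axis, on an arm from the lift column. A station under the raised head cannot be reached from above.
- press_knob (a point): Centre of the top face of the head's press knob (black disc, 36 mm diameter, on a short stem), straight above electrode_tips; 272 mm above the bench when raised, 212 mm when fully down.
- beaker_1_center (a point): Centre of one of three equal small glass beakers (100 ml), half-way up: 69 mm tall, body 48 mm in diameter, rim 54 mm (58 mm over the spout), 0.04 to 0.09 kg, the point is 34.5 mm above its foot. Stands upright on the bench, any yaw; z axis up. Grip it across the body from above, well below the rim (which flares out in the top 10 mm).
- beaker_2_center (a point): Centre of one of three equal small glass beakers (100 ml), half-way up: 69 mm tall, body 48 mm in diameter, rim 54 mm (58 mm over the spout), 0.04 to 0.09 kg, the point is 34.5 mm above its foot. Stands upright on the bench, any yaw; z axis up. Grip it across the body from above, well below the rim (which flares out in the top 10 mm).
- beaker_3_center (a point): Centre of one of three equal small glass beakers (100 ml), half-way up: 69 mm tall, body 48 mm in diameter, rim 54 mm (58 mm over the spout), 0.04 to 0.09 kg, the point is 34.5 mm above its foot. Stands upright on the bench, any yaw; z axis up. Grip it across the body from above, well below the rim (which flares out in the top 10 mm).
- large_beaker_center (a point): Centre of a larger glass beaker (250 ml) that is no sample and does not fit the holders: 93 mm tall, 77 mm over the spout. To be left standing.
- filter_jar_center (a point): Centre of a jar with a wide screw lid, 63 mm in diameter, 70 mm tall. To be left standing.
- reagent_bottle_center (a point): Centre of a screw-cap bottle, 69 mm in diameter, 131 mm tall. To be left standing.
- screw_cap_center (a point): Centre of a loose round screw cap, 54 mm in diameter, 28 mm tall. To be left lying.
Things that resemble listed ones, but are neither listed nor needed, are in the scene too. Leave any black look-alike of the part that bears beaker_3_center alone. Leave any black look-alike of the part that bears beaker_2_center alone.

How it is judged:
By the outcome, as a careful person would: the job done as asked, in the order asked, and still so for the second after the job is handed in, with the robot touching nothing.
It also fails if it takes over 72 s, if anything falls off the work surface, if the arm or the gripper's body presses on something with over 40 N, if the wrist force passes 120 N, or if a joint passes its speed limit or range.

## Robot

A 6-joint arm with a two-finger parallel gripper is mounted at the origin on the work surface; the furniture and walls round the work are solid. World frame = base frame: x ahead of the robot, y to its left, z up, the work surface at z = 0. Lengths are in m, angles in rad, forces in N, time in s.
With the tool pointing down it reaches from about 0.25 to 0.725 m from the base axis. Payload 4 kg.
Tool frame: the origin (TCP) lies midway between the tips of the shut fingers; the grasp point (between the pads) lies 19 mm behind it; z points along the fingers, y is the line along which they close (so a half turn about z gives the same grasp; the last joint's range is limited). The gripper opens to 85 mm and grips with 20 to 120 N. Pads are 22 mm wide; open, the fingers measure 114 mm over their backs; the gripper's body (76 mm by 85 mm) begins 54 mm behind the grasp point. The pads swing forward as they close: fully open they stand 13 mm farther back than shut.
Start: joints at [1.163, 0.241, 0.005, 1.335, 0, 1.571], TCP at [0.198, 0.459, 0.231] pointing down, gripper open.
Joint ranges: [-2.72, 2.72], [-1.05, 1.87], [-1.09, 1.28], [-1.99, 2.15], [-1.42, 1.44], [-3.14, 3.14]. Speed limits (rad/s): [2.79, 2.79, 3.14, 3.14, 3.14, 3.14].

## Interface

Orientations are given as a unit quaternion [x, y, z, w].
In Python, from workcell import bot gives the robot as it stands. The module is installed in compiled form; this text tells all that it offers.
- The arm moves only by the tool drive_tool, never from a script. Its arguments are lists of equal length, an entry for each row: "slide": the shift along the tool's x, y, z scaled (see below), a list of three; "rotation": the turn, a rotation vector about the tool's x, y, z scaled (see below), a list of three. A call has exactly 8 rows; each row is the pose to reach, as a shift and turn from the pose commanded when the call began, along the tool's axes at that moment; what a row does not reach only later rows make up. The controller multiplies each number of a shift by 250 mm and each number of a turn by 0.5 rad. A row lasts 1/8 s, in which the tool goes at most 62.5 mm and 10.7 degrees, less where a joint would pass 70% of its speed; a pose out of reach is approached as far as the arm can. A call with a number of a shift or a turn outside -1 to 1 is refused whole. A call with a gripper value outside its range is refused whole. "gripper" is the opening, from 0 (shut) to 1 (fully open), set as the call begins (left out, the last holds). The fingers move at their own pace and stop on an object; the grip force is fixed at half the most. Time passes only in rows, so rows that repeat a pose let the fingers close, or fill a call up. It gives the time, the measured TCP pose, the force, the opening and the grip force at its end, in the units of the state.
- bot.get_obs(): the state, without advancing time (a new reading comes with each control period).
- bot.camera(name): name is "side" or "top"; returns a dict with "image" (384x512x3 uint8, red, green, blue), "z_map" (384x512 float32, m along the optical axis (not along the pixel's ray), 0 where there is no reading), "camera_matrix" (3x3 intrinsics, pixels), "xyz" and "orientation" of the camera in the world. Camera axes: x right, y up, looking along -z (the intrinsics and any distortion apply to the point x, -y, -z); pixel columns grow to the right and rows downward; lengths in m; the calibration is good to about 2 mm. A picture is of the moment at which its call begins.
- bot.job_done(): hands the job in; it is judged then, once.
The state is a dict: "clock": time; "joint_pos": joint angles; "joint_vel": joint speeds; "tau": joint torques, N m; "eef_pos": TCP position; "tool_rot": TCP orientation; "ft_force": force on the tool from outside, world axes, zero at the start; "ft_torque": the same for the moment, N m; "grip_width": finger opening in m; "grasp_force": force on a finger pad.
Only numpy, scipy, OpenCV 4.12 (cv2) and the standard library are available. Lean on these libraries where they do the work, as an engineer would, in place of code of your own. Each camera call takes 0.05 s, during which the arm holds its last target. There are 200 camera calls.

## Working session

There is one attempt and no reset: what is moved stays moved. The work goes in short steps, Python scripts to look and compute and a tool call to move; the robot and the scene stay as the last step left them, time stands still between calls to the robot, and variables do not carry over. Pictures are saved under pics/ and viewed, at most 10 in all, crops included, and the job is handed in when it is done.

Besides the shell and the picture viewer there is one more tool, called after ">>>" as a command line: name --argument value ..., lists and objects as JSON in quotes. drive_tool: Moves the arm, as the interface text tells. Shifts and turns lie within -1 to 1; 1 stands for 250 mm of shift or 0.5 rad of turn. Its arguments: {"type":"object","properties":{"slide":{"type":"array","items":{"type":"array","items":{"type":"number"}}},"rotation":{"type":"array","items":{"type":"array","items":{"type":"number"}}},"gripper":{"type":"number"}},"required":["slide","rotation"]}

```bash
mkdir -p pics; cat > h.py <<'E'
import numpy as np, cv2
from scipy.spatial.transform import Rotation as R
from workcell import bot
def cloud(c):
    K=np.array(c["camera_matrix"]);z=c["z_map"];v,u=np.mgrid[:z.shape[0],:z.shape[1]]
    p=np.stack([(u-K[0,2])/K[0,0]*z,-(v-K[1,2])/K[1,1]*z,-z],-1)
    w=p@R.from_quat(c["orientation"]).as_matrix().T+np.array(c["xyz"])
    w[z==0]=np.nan
    return w
E
python3 - <<'E'
from h import *
o=bot.get_obs();print({k:np.round(v,3) for k,v in o.items()})
for n in("top","side"):
    c=bot.camera(n);cv2.imwrite(f"pics/{n}0.png",cv2.resize(c["image"][...,::-1],(800,600)))
    np.savez(n+"0.npz",w=cloud(c),im=c["image"]);print(n,c["xyz"],c["orientation"],c["camera_matrix"],[k for k in c])
E
```

```text
{'clock': np.float64(0.0), 'joint_pos': array([1.163, 0.241, 0.004, 1.335, 0.   , 1.571]), 'joint_vel': array([ 0.001, -0.001,  0.001,  0.   ,  0.001,  0.001]), 'tau': array([ 0.0000e+00, -3.7232e+01,  2.5241e+01,  1.7000e-02, -0.0000e+00,
        0.0000e+00]), 'eef_pos': array([0.198, 0.458, 0.23 ]), 'tool_rot': array([ 0.202,  0.979, -0.001, -0.   ]), 'ft_force': array([-0.32 ,  0.463,  0.505]), 'ft_torque': array([-0.01 , -0.023,  0.01 ]), 'grasp_force': np.float64(0.0), 'grip_width': np.float64(0.085)}
top [ 0.32330167 -0.03424843  1.13721766] [ 0.01080816 -0.01396344 -0.69967269  0.71424529] [[366.95303912   0.         250.079828  ]
 [  0.         366.95303912 192.60778372]
 [  0.           0.           1.        ]] ['image', 'z_map', 'camera_matrix', 'xyz', 'orientation']
side [0.96595693 0.08768245 0.9620954 ] [0.20397909 0.26029017 0.73754203 0.5887897 ] [[350.30853062   0.         253.11054426]
 [  0.         350.30853062 194.37661409]
 [  0.           0.           1.        ]] ['image', 'z_map', 'camera_matrix', 'xyz', 'orientation']
```

View pics/top0.png

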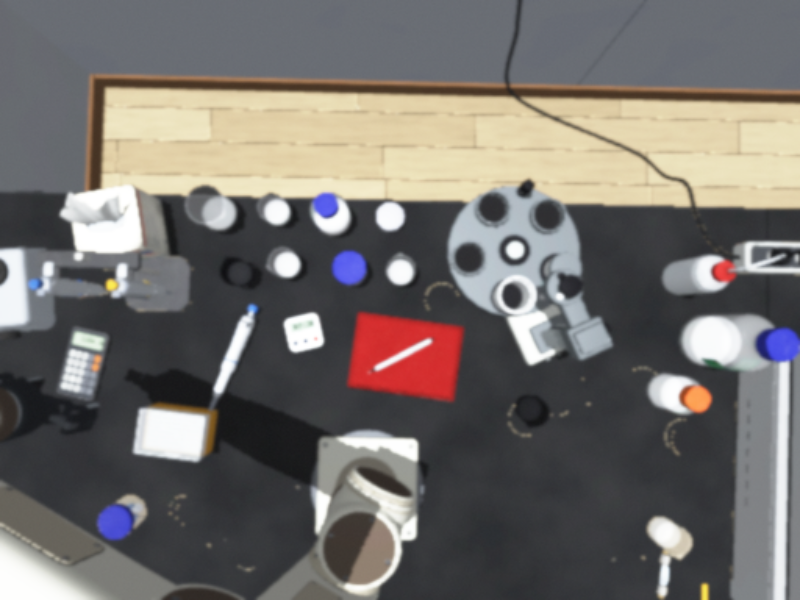

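View pics/side0.png

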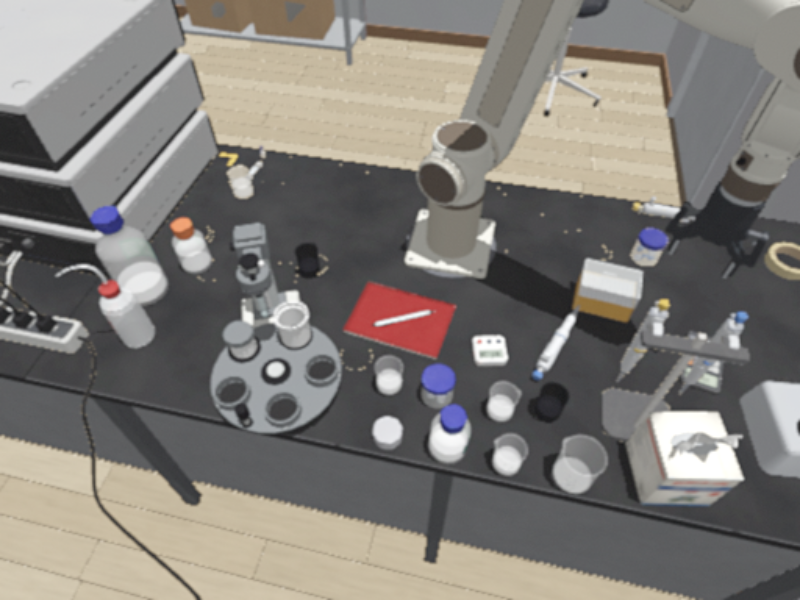

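The top view, at 800x600, shows these items:
- **Small glass beakers:** three, at about (276,210), (286,263) and (400,269).
- **Large beaker:** (213,208).
- **Black look-alikes:** (240,272) and (530,410).
- **Loose white cap:** (390,216).
- **Blue-lid jar:** (349,267).
- **Bottle:** (330,213).
- **Changer:** disc centre (515,250), knob (526,187), rinse cup (516,294), press knob (569,286).

Next I'll measure positions and make one enlarged crop.

```bash
python3 - <<'E'
from h import *
t=np.load("top0.npz");w=t["w"]; s=np.load("side0.npz");ws=s["w"]
a=cv2.resize(t["im"][105:190,110:290,::-1],(800,378),interpolation=cv2.INTER_CUBIC)
b=cv2.resize(s["im"][215:320,220:390,::-1],(360,222),interpolation=cv2.INTER_CUBIC)
cv2.imwrite("pics/crop1.png",a)
# height-filtered blobs from both clouds: 2D grid max height
for nm,W in(("top",w),("side",ws)):
    m=np.isfinite(W[...,2])&(W[...,0]>.2)&(W[...,0]<.75)&(abs(W[...,1])<.62)
    q=W[m]; q=q[(q[:,2]>.012)&(q[:,2]<.4)]
    g=np.zeros((400,700),np.float32);ix=((q[:,0])/.002).astype(int);iy=((q[:,1]+.7)/.002).astype(int)
    np.maximum.at(g,(ix,iy),q[:,2])
    k=cv2.morphologyEx((g>0).astype(np.uint8),cv2.MORPH_CLOSE,np.ones((3,3)))
    n,l,st,c=cv2.connectedComponentsWithStats(k)
    for i in range(1,n):
        if st[i,4]>60:
            x,y,ww,hh=st[i,:4];print(nm,"y",np.round([x*.002-.7,(x+ww)*.002-.7],3),"x",np.round([y*.002,(y+hh)*.002],3),"zmax %.3f"%g[l==i].max(),st[i,4])
m=np.isfinite(w[...,2])&(abs(w[...,2])<.02);print("table",np.nanmedian(w[m][:,2]))
for n,(u,v) in dict(knob=(526,187),rinse=(516,294),press=(569,286),disc=(490,225),hub=(515,250),b1=(276,210),b2=(286,263),b3=(400,269),lb=(213,208),cap=(390,216)).items():
    print(n,np.round(w[round(v*.64),round(u*.64)],3))
E
```

```text
top y [-0.604 -0.544] x [0.2   0.234] zmax 0.135 398
top y [0.218 0.292] x [0.2  0.35] zmax 0.053 798
top y [0.418 0.466] x [0.2   0.236] zmax 0.400 92
top y [0.492 0.602] x [0.2   0.302] zmax 0.335 1512
top y [-0.124  0.002] x [0.222 0.312] zmax 0.021 343
top y [-0.398 -0.146] x [0.248 0.592] zmax 0.275 13018
top y [0.092 0.166] x [0.262 0.338] zmax 0.024 1011
top y [-0.62  -0.606] x [0.268 0.33 ] zmax 0.167 144
top y [0.34  0.528] x [0.336 0.558] zmax 0.317 4874
top y [0.23  0.282] x [0.384 0.44 ] zmax 0.073 447
top y [-0.62  -0.574] x [0.388 0.456] zmax 0.224 633
top y [-0.082 -0.03 ] x [0.394 0.452] zmax 0.072 543
top y [0.008 0.072] x [0.392 0.454] zmax 0.074 738
top y [0.14  0.196] x [0.404 0.458] zmax 0.072 462
top y [0.044 0.114] x [0.49 0.56] zmax 0.135 815
top y [0.268 0.342] x [0.496 0.568] zmax 0.097 231
top y [-0.06 -0.01] x [0.502 0.554] zmax 0.034 535
top y [0.158 0.214] x [0.508 0.562] zmax 0.074 433
side y [-0.604 -0.54 ] x [0.2   0.242] zmax 0.134 459
side y [0.22  0.294] x [0.2   0.354] zmax 0.056 699
side y [0.414 0.526] x [0.2   0.242] zmax 0.400 566
side y [-0.0
[... 530 characters left out ...]
62 -0.57] x [0.396 0.462] zmax 0.229 551
side y [0.01  0.074] x [0.396 0.458] zmax 0.073 749
side y [0.14  0.196] x [0.406 0.462] zmax 0.073 298
side y [-0.076 -0.028] x [0.416 0.454] zmax 0.071 62
side y [0.27  0.344] x [0.498 0.57 ] zmax 0.096 225
side y [-0.06  -0.006] x [0.504 0.56 ] zmax 0.031 563
side y [0.046 0.116] x [0.508 0.566] zmax 0.134 760
side y [0.16  0.216] x [0.508 0.564] zmax 0.072 351
table -0.00016731484325838153
knob [ 0.572 -0.282  0.099]
rinse [ 0.38  -0.276  0.049]
press [ 0.382 -0.306  0.274]
disc [ 0.51  -0.226  0.051]
hub [ 0.463 -0.274  0.051]
b1 [0.536 0.187 0.027]
b2 [0.432 0.166 0.03 ]
b3 [ 0.426 -0.056  0.021]
lb [0.54  0.318 0.007]
cap [ 0.528 -0.035  0.03 ]
```

View pics/crop1.png

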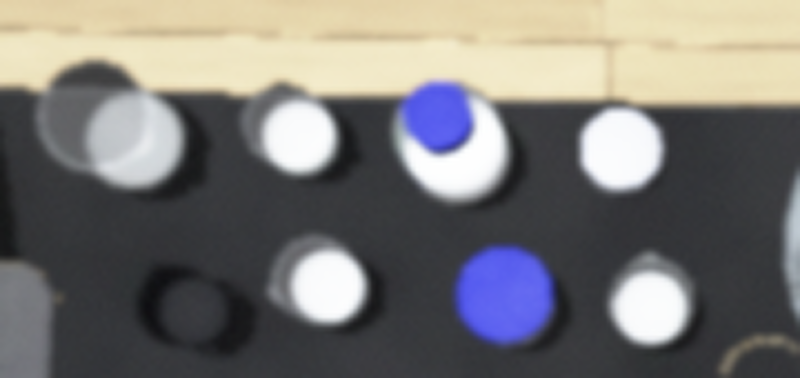

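The crop confirms it. The clear beakers with white filling at crop (300,135), (328,285) and (650,300) are the three samples. The one at (190,310) is the black look-alike, the big empty glass at (110,125) is the large beaker, and (620,150) is the loose cap. Now I'll fit circles for precise positions.

```bash
cat >> h.py <<'E'
from scipy.optimize import least_squares
def both():
    return np.concatenate([cloud(bot.camera(n)).reshape(-1,3) for n in("top","side")])
def near(P,c,r,z0,z1):
    return P[(np.hypot(P[:,0]-c[0],P[:,1]-c[1])<r)&(P[:,2]>z0)&(P[:,2]<z1)]
def circ(q,r,c0):
    return least_squares(lambda p:np.hypot(q[:,0]-p[0],q[:,1]-p[1])-r,c0,loss="soft_l1",f_scale=.002).x[:2]
E
python3 - <<'E'
from h import *
C={}
for n in("top","side"):
    P=np.load(n+"0.npz")["w"].reshape(-1,3)
    print(n)
    for k,c in dict(b1=(.535,.187),b2=(.432,.168),b3=(.423,-.056)).items():
        q=near(P,c,.036,.06,.078); q2=near(P,c,.036,.01,.057); f=near(P,c,.036,.003,.03)
        print(k,"rim",np.round(circ(q,.0265,c),4),len(q),"body",np.round(circ(q2[np.hypot(*(q2[:,:2]-c).T)>.018],.024,c),4),"mid",np.round(np.median(f[:,:2],0),4),"bbox",np.round((q.min(0)[:2]+q.max(0)[:2])/2,4))
    d=near(P,(.465,-.272),.16,.036,.047)
    # disc edge: extreme points by angle
    c=np.array([.465,-.272])
    for _ in range(5):
        a=np.arctan2(d[:,1]-c[1],d[:,0]-c[0]);r=np.hypot(d[:,0]-c[0],d[:,1]-c[1]);b=(a/.1).astype(int)
        e=np.array([d[b==i][np.argmax(r[b==i])] for i in np.unique(b)]);e=e[np.hypot(*(e[:,:2]-c).T)>.115]
        c=circ(e,.127,c)
    print("disc",c.round(4))
    kn=near(P,(.575,-.282),.025,.09,.105);print("knob",kn[:,:2].mean(0).round(4),len(kn),circ(kn,.010,(.575,-.282)).round(4))
    ri=near(P,(.39,-.275),.045,.108,.121);print("rinse",circ(ri,.030,(.39,-.275)).round(4),len(ri))
    pk=near(P,(.38,-.31),.04,.262,.282);print("press",pk.mean(0).round(4),((pk.max(0)+pk.min(0))/2).round(4),len(pk))
    po=near(P,(.43,-.34),.06,.095,.107);print("pot",po.mean(0).round(3),len(po))
    co=near(P,(.32,-.35),.06,.225,.265);print("col",co.mean(0).round(3),((co.max(0)+co.min(0))/2).round(4),len(co))
E
```

```text
top
b1 rim [0.5339 0.1867] 70 body [0.5337 0.1869] mid [0.5361 0.1908] bbox [0.5353 0.186 ]
b2 rim [0.4303 0.1655] 72 body [0.4303 0.1649] mid [0.4328 0.1666] bbox [0.4312 0.1675]
b3 rim [ 0.4217 -0.0563] 70 body [ 0.4213 -0.0557] mid [ 0.4224 -0.0558] bbox [ 0.4229 -0.0563]
disc [ 0.4633 -0.2737]
knob [ 0.5776 -0.2848] 58 [ 0.5786 -0.2857]
rinse [ 0.3764 -0.2636] 84
press [ 0.3834 -0.3102  0.2705] [ 0.3835 -0.31    0.2699] 175
pot [ 0.437 -0.355  0.102] 194
col [ 0.318 -0.339  0.246] [ 0.3242 -0.3461  0.2431] 824
side
b1 rim [0.5372 0.1889] 99 body [0.5374 0.1894] mid [0.5328 0.1901] bbox [0.5359 0.1884]
b2 rim [0.4349 0.1673] 82 body [0.4342 0.1672] mid [0.4292 0.1673] bbox [0.4341 0.1682]
b3 rim [ 0.4259 -0.0547] 73 body [ 0.4249 -0.0548] mid [ 0.4209 -0.0549] bbox [ 0.4245 -0.0554]
disc [ 0.4681 -0.2716]
knob [ 0.5848 -0.2823] 61 [ 0.5835 -0.2843]
rinse [ 0.3806 -0.2616] 92
press [ 0.3899 -0.3084  0.2698] [ 0.3891 -0.3102  0.2689] 116
pot [ 0.433 -0.352  0.101] 240
col [ 0.319 -0.341  0.246] [ 0.3138 -0.3463  0.2423] 391
```

```bash
python3 - <<'E'
from h import *
P=np.concatenate([np.load(n+"0.npz")["w"].reshape(-1,3) for n in("side","top")]);P=P[np.isfinite(P[:,2])]
r=np.array([.198,.458]);u=r/np.hypot(*r);n=np.array([-u[1],u[0]])
a=P[:,:2]@u-np.hypot(*r);b=P[:,:2]@n
for lo in np.arange(-.5,.14,.04):
    m=(a>lo)&(a<lo+.04)&(abs(b)<.09)&(P[:,2]>.1)
    if m.sum()>3: print("%.2f"%lo,m.sum(),"z %.3f..%.3f lat %.3f..%.3f"%(*np.percentile(P[m][:,2],[1,99]),*np.percentile(b[m],[1,99])))
E
```

```text
-0.50 3432 z 0.114..0.539 lat -0.087..0.071
-0.46 3447 z 0.111..0.553 lat -0.084..0.072
-0.42 1118 z 0.322..0.675 lat -0.063..0.088
-0.38 565 z 0.485..0.713 lat -0.064..0.087
-0.34 690 z 0.674..0.730 lat -0.063..-0.052
-0.30 1469 z 0.667..0.737 lat -0.056..-0.040
-0.26 1847 z 0.661..0.735 lat -0.056..-0.027
-0.22 867 z 0.642..0.719 lat -0.056..-0.046
-0.18 435 z 0.630..0.670 lat -0.056..-0.043
-0.14 586 z 0.625..0.675 lat -0.054..-0.039
-0.10 1154 z 0.295..0.680 lat -0.048..0.011
-0.06 2965 z 0.259..0.676 lat -0.047..0.019
-0.02 2373 z 0.309..0.602 lat -0.045..-0.010
0.02 937 z 0.249..0.527 lat -0.041..0.009
0.06 176 z 0.287..0.349 lat -0.016..0.010
```

>>> drive_tool --slide '[[-0.08, -0.18, 0], [-0.16, -0.36, 0], [-0.23, -0.53, 0], [-0.3, -0.7, 0], [-0.38, -0.88, 0], [-0.38, -0.88, 0], [-0.38, -0.88, 0], [-0.38, -0.88, 0]]' --rotation '[[0, 0, 0.12], [0, 0, 0.25], [0, 0, 0.37], [0, 0, 0.5], [0, 0, 0.62], [0, 0, 0.75], [0, 0, 0.87], [0, 0, 1]]' --gripper 1

```text
clock: 1.1
eef_pos: [0.1981, 0.2189, 0.2311]
tool_rot: [0.44, 0.898, -0.0, -0.0]
ft_force: [-0.1, -0.3, -0.1]
grip_width: 0.0854
grasp_force: 0.0
```

>>> drive_tool --slide '[[-0.15, 0.12, 0], [-0.3, 0.24, 0], [-0.45, 0.37, 0], [-0.6, 0.49, 0], [-0.743, 0.611, 0], [-0.743, 0.611, 0], [-0.743, 0.611, 0.1], [-0.743, 0.611, 0.2]]' --rotation '[[0, 0, 0.12], [0, 0, 0.25], [0, 0, 0.37], [0, 0, 0.5], [0, 0, 0.62], [0, 0, 0.75], [0, 0, 0.87], [0, 0, 1]]'

```text
clock: 2.1
eef_pos: [0.433, 0.1668, 0.1803]
tool_rot: [0.648, 0.761, -0.0, -0.0]
ft_force: [0.5, 0.1, -0.7]
grip_width: 0.0854
grasp_force: 0.0
```

>>> drive_tool --slide '[[0, 0, 0.05], [0, 0, 0.12], [0, 0, 0.25], [0, 0, 0.38], [0, 0, 0.5], [0, 0, 0.58], [0, 0, 0.632], [0, 0, 0.632]]' --rotation '[[0, 0, 0.16], [0, 0, 0.32], [0, 0, 0.32], [0, 0, 0.32], [0, 0, 0.32], [0, 0, 0.32], [0, 0, 0.32], [0, 0, 0.32]]'

```text
clock: 3.1
eef_pos: [0.4321, 0.1666, 0.0225]
tool_rot: [0.706, 0.708, -0.001, -0.0]
ft_force: [0.2, 0.6, 0.2]
grip_width: 0.0857
grasp_force: 0.0
```

>>> drive_tool --slide '[[0, 0, 0], [0, 0, 0], [0, 0, 0], [0, 0, 0], [0, 0, 0], [0, 0, 0], [0, 0, 0], [0, 0, 0]]' --rotation '[[0, 0, 0], [0, 0, 0], [0, 0, 0], [0, 0, 0], [0, 0, 0], [0, 0, 0], [0, 0, 0], [0, 0, 0]]' --gripper 0

```text
clock: 4.1
eef_pos: [0.4334, 0.1673, 0.0243]
tool_rot: [0.706, 0.708, 0.001, 0.0]
ft_force: [-1.7, 0.3, 7.0]
grip_width: 0.0483
grasp_force: 59.2
```

>>> drive_tool --slide '[[0, 0, -0.1], [0, 0, -0.25], [0, 0, -0.45], [0, 0, -0.66], [-0.15, 0.06, -0.66], [-0.35, 0.12, -0.66], [-0.58, 0.18, -0.66], [-0.8, 0.25, -0.66]]' --rotation '[[0, 0, 0], [0, 0, 0], [0, 0, 0], [0, 0, 0], [0, 0, 0], [0, 0, 0], [0, 0, 0], [0, 0, 0]]'

```text
clock: 5.1
eef_pos: [0.4963, -0.0345, 0.1886]
tool_rot: [0.706, 0.708, 0.0, 0.0]
ft_force: [0.5, 0.1, -0.4]
grip_width: 0.048
grasp_force: 59.6
```

```bash
python3 - <<'E'
from h import *
for n in("top","side"):
    P=np.load(n+"0.npz")["w"].reshape(-1,3)
    for k,c in dict(w1=(.5323,-.3332),w2=(.5438,-.228),w3=(.4473,-.1847)).items():
        c=np.array(c)
        for _ in range(3):
            q=near(P,c,.040,.058,.070);c=circ(q,.0315,c)
        print(n,k,c.round(4),len(q),"std %.4f"%np.std(np.hypot(*(q[:,:2]-c).T)))
E
```

```text
top w1 [ 0.5309 -0.3334] 110 std 0.0013
top w2 [ 0.5426 -0.2285] 106 std 0.0013
top w3 [ 0.4468 -0.1847] 89 std 0.0011
side w1 [ 0.5356 -0.3315] 119 std 0.0015
side w2 [ 0.5473 -0.2265] 124 std 0.0015
side w3 [ 0.4511 -0.1828] 110 std 0.0015
```

>>> drive_tool --slide '[[-0.2, 0.03, 0], [-0.42, 0.06, 0], [-0.65, 0.1, 0], [-0.85, 0.13, 0], [-1, 0.148, 0], [-1, 0.148, 0], [-1, 0.148, 0], [-1, 0.148, 0]]' --rotation '[[0, 0, 0], [0, 0, 0], [0, 0, 0], [0, 0, 0], [0, 0, 0], [0, 0, 0], [0, 0, 0], [0, 0, 0]]'

```text
clock: 6.1
eef_pos: [0.5338, -0.2815, 0.1884]
tool_rot: [0.706, 0.709, 0.0, -0.0]
ft_force: [0.3, 0.2, -0.6]
grip_width: 0.048
grasp_force: 59.6
```

>>> drive_tool --slide '[[-0.12, 0, 0], [-0.204, 0, 0.05], [-0.204, 0, 0.15], [-0.204, 0, 0.25], [-0.204, 0, 0.34], [-0.204, 0, 0.4], [-0.204, 0, 0.45], [-0.204, 0, 0.476]]' --rotation '[[0, 0, 0], [0, 0, 0], [0, 0, 0], [0, 0, 0], [0, 0, 0], [0, 0, 0], [0, 0, 0], [0, 0, 0]]'

```text
clock: 7.1
eef_pos: [0.5338, -0.3336, 0.0692]
tool_rot: [0.706, 0.708, -0.0, -0.0]
ft_force: [-10.0, 5.9, 29.0]
grip_width: 0.0482
grasp_force: 61.5
```

>>> drive_tool --slide '[[0, 0, -0.004], [0, 0, -0.004], [0, 0, -0.004], [0, 0, -0.004], [0, 0, -0.1], [0, 0, -0.25], [0, 0, -0.4], [0, 0, -0.5]]' --rotation '[[0, 0, 0], [0, 0, 0], [0, 0, 0], [0, 0, 0], [0, 0, 0], [0, 0, 0], [0, 0, 0], [0, 0, 0]]' --gripper 1

```text
clock: 8.1
eef_pos: [0.5345, -0.3341, 0.1966]
tool_rot: [0.706, 0.708, 0.0, 0.001]
ft_force: [0.8, -0.1, 0.7]
grip_width: 0.0854
grasp_force: 0.0
```

```bash
python3 - <<'E'
from h import *
c=bot.camera("side");im=c["image"]
cv2.imwrite("pics/s1.png",cv2.resize(im[170:290,110:270,::-1],(800,600),interpolation=cv2.INTER_CUBIC))
P=cloud(c).reshape(-1,3)
q=near(P,(.5345,-.332),.038,.105,.125);print(len(q),np.percentile(q[:,2],[5,50,95]).round(4),circ(q,.0265,(.5345,-.332)).round(4))
print(bot.get_obs()["ft_force"].round(1))
E
```

```text
90 [0.1056 0.1108 0.1139] [ 0.5369 -0.3324]
[ 0.7 -0.2  2.8]
```

View pics/s1.png

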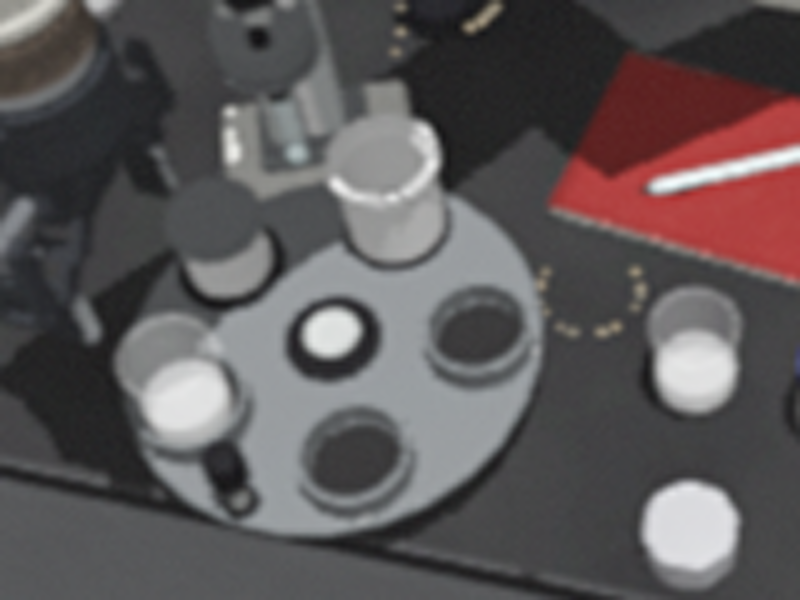

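Beaker 1 stands upright in its holder at crop (185,380), with its rim at about 0.114 m as expected. Next is the beaker at (.424,-.056).

>>> drive_tool --slide '[[0.2, 0, 0], [0.4, 0, 0], [0.6, -0.1, 0], [0.8, -0.22, 0], [0.98, -0.34, 0], [1, -0.443, 0], [1, -0.443, 0.1], [1, -0.443, 0.2]]' --rotation '[[0, 0, 0], [0, 0, 0], [0, 0, 0], [0, 0, 0], [0, 0, 0], [0, 0, 0], [0, 0, 0], [0, 0, 0]]'

```text
clock: 9.15
eef_pos: [0.4223, -0.0838, 0.1438]
tool_rot: [0.706, 0.708, 0.0, 0.001]
ft_force: [0.9, 0.4, -0.1]
grip_width: 0.0853
grasp_force: 0.0
```

>>> drive_tool --slide '[[0.06, 0.006, 0], [0.113, 0.006, 0], [0.113, 0.006, 0.1], [0.113, 0.006, 0.22], [0.113, 0.006, 0.34], [0.113, 0.006, 0.44], [0.113, 0.006, 0.483], [0.113, 0.006, 0.483]]' --rotation '[[0, 0, 0], [0, 0, 0], [0, 0, 0], [0, 0, 0], [0, 0, 0], [0, 0, 0], [0, 0, 0], [0, 0, 0]]'

```text
clock: 10.15
eef_pos: [0.4241, -0.0554, 0.0237]
tool_rot: [0.706, 0.708, -0.0, -0.0]
ft_force: [0.7, 1.3, 0.3]
grip_width: 0.0854
grasp_force: 0.0
```

>>> drive_tool --slide '[[0, 0, 0], [0, 0, 0], [0, 0, 0], [0, 0, 0], [0, 0, 0], [0, 0, 0], [0, 0, 0], [0, 0, 0]]' --rotation '[[0, 0, 0], [0, 0, 0], [0, 0, 0], [0, 0, 0], [0, 0, 0], [0, 0, 0], [0, 0, 0], [0, 0, 0]]' --gripper 0

```text
clock: 11.15
eef_pos: [0.4242, -0.0559, 0.0249]
tool_rot: [0.706, 0.708, 0.0, 0.001]
ft_force: [-2.4, -0.1, 7.9]
grip_width: 0.0512
grasp_force: 56.0
```

```bash
python3 - <<'E'
from h import *
for n in("top","side"):
    P=cloud(bot.camera(n)).reshape(-1,3)
    for k,c in dict(w2=(.545,-.2275),w3=(.449,-.184)).items():
        c=np.array(c)
        for _ in range(3):
            q=near(P,c,.040,.058,.070);c=circ(q,.0315,c)
        print(n,k,c.round(4),len(q))
    kn=near(P,(.581,-.2845),.03,.09,.105);print("knob",circ(kn,.010,(.581,-.2845)).round(4))
E
```

```text
top w2 [ 0.5426 -0.2286] 106
top w3 [ 0.4467 -0.1846] 93
knob [ 0.5782 -0.2861]
side w2 [ 0.5474 -0.2264] 124
side w3 [ 0.451  -0.1829] 105
knob [ 0.5836 -0.2839]
```

Width 51 mm means the pads catch the spout, which points along x. I'll release, turn the gripper 0.5 rad and regrip.

>>> drive_tool --slide '[[0, 0, 0], [0, 0, 0], [0, 0, 0], [0, 0, 0], [0, 0, 0], [0, 0, 0], [0, 0, 0], [0, 0, 0]]' --rotation '[[0, 0, 0], [0, 0, 0], [0, 0, 0], [0, 0, 0], [0, 0, -0.3], [0, 0, -0.65], [0, 0, -1], [0, 0, -1]]' --gripper 1

```text
clock: 12.25
eef_pos: [0.4238, -0.0558, 0.0235]
tool_rot: [0.51, 0.86, -0.0, -0.0]
ft_force: [-0.0, -0.2, 0.9]
grip_width: 0.0853
grasp_force: 0.0
```

>>> drive_tool --slide '[[0, 0, 0], [0, 0, 0], [0, 0, 0], [0, 0, 0], [0, 0, 0], [0, 0, 0], [0, 0, 0], [0, 0, 0]]' --rotation '[[0, 0, 0], [0, 0, 0], [0, 0, 0], [0, 0, 0], [0, 0, 0], [0, 0, 0], [0, 0, 0], [0, 0, 0]]' --gripper 0

```text
clock: 13.25
eef_pos: [0.4235, -0.056, 0.0238]
tool_rot: [0.509, 0.861, -0.0, -0.0]
ft_force: [-2.2, -0.5, 5.4]
grip_width: 0.0489
grasp_force: 58.4
```

>>> drive_tool --slide '[[0, 0, -0.1], [0, 0, -0.3], [-0.1, 0.01, -0.5], [-0.28, 0.03, -0.55], [-0.46, 0.05, -0.55], [-0.65, 0.07, -0.55], [-0.835, 0.095, -0.55], [-0.835, 0.095, -0.55]]' --rotation '[[0, 0, 0], [0, 0, 0], [0, 0, 0], [0, 0, 0], [0, 0, 0], [0, 0, 0], [0, 0, 0], [0, 0, 0]]'

```text
clock: 14.25
eef_pos: [0.5466, -0.2297, 0.1596]
tool_rot: [0.51, 0.86, -0.0, 0.0]
ft_force: [0.1, 1.0, -1.0]
grip_width: 0.0489
grasp_force: 58.6
```

>>> drive_tool --slide '[[0.011, -0.001, 0.02], [0.011, -0.001, 0.08], [0.011, -0.001, 0.16], [0.011, -0.001, 0.23], [0.011, -0.001, 0.28], [0.011, -0.001, 0.32], [0.011, -0.001, 0.345], [0.011, -0.001, 0.357]]' --rotation '[[0, 0, 0], [0, 0, 0], [0, 0, 0], [0, 0, 0], [0, 0, 0], [0, 0, 0], [0, 0, 0], [0, 0, 0]]'

```text
clock: 15.25
eef_pos: [0.5438, -0.2249, 0.0717]
tool_rot: [0.509, 0.861, 0.0, 0.0]
ft_force: [-0.0, 0.1, -0.3]
grip_width: 0.049
grasp_force: 58.6
```

>>> drive_tool --slide '[[0, 0, 0], [0, 0, 0], [0, 0, 0], [0, 0, 0], [0, 0, -0.1], [0, 0, -0.25], [0, 0, -0.4], [0, 0, -0.5]]' --rotation '[[0, 0, 0], [0, 0, 0], [0, 0, 0], [0, 0, 0], [0, 0, 0], [0, 0, 0], [0, 0, 0], [0, 0, 0]]' --gripper 1

```text
clock: 16.25
eef_pos: [0.5444, -0.2252, 0.1991]
tool_rot: [0.509, 0.861, 0.0, 0.001]
ft_force: [-0.3, 0.2, -0.3]
grip_width: 0.0853
grasp_force: 0.0
```

>>> drive_tool --slide '[[0.2, 0.1, 0], [0.4, 0.2, 0], [0.6, 0.3, 0], [0.8, 0.4, 0], [0.998, 0.508, 0], [0.998, 0.508, 0], [0.998, 0.508, 0], [0.998, 0.508, 0]]' --rotation '[[0, 0, 0], [0, 0, 0], [0, 0, 0], [0, 0, 0], [0, 0, 0], [0, 0, 0], [0, 0, 0], [0, 0, 0]]'

```text
clock: 17.25
eef_pos: [0.5349, 0.0536, 0.1968]
tool_rot: [0.51, 0.86, -0.0, 0.0]
ft_force: [-1.1, 0.3, -0.2]
grip_width: 0.0853
grasp_force: 0.0
```

```bash
python3 - <<'E'
from h import *
Q=[]
for n,o in(("top",(.002,.001)),("side",(-.002,-.001))):
    P=cloud(bot.camera(n)).reshape(-1,3)
    for k,c in dict(w1=(.5345,-.333),w2=(.544,-.226)).items():
        q=near(P,c,.038,.105,.125);print(n,k,circ(q,.0265,c).round(4),len(q),np.percentile(q[:,2],[5,50,95]).round(4))
    P=np.load(n+"0.npz")["w"].reshape(-1,3)
    for k,c in dict(b1=(.5355,.1878),b3=(.4237,-.0555)).items():
        q=near(P,c,.038,.06,.078);c=circ(q,.0265,c);d=q[:,:2]-c;r=np.hypot(*d.T);a=np.degrees(np.arctan2(d[:,1],d[:,0]))
        i=np.argsort(-r)[:6];print(n,k,c.round(4),"spout",a[i].round(),r[i].round(4))
E
```

```text
top w1 [ 0.532  -0.3342] 87 [0.1062 0.1113 0.1147]
top w2 [ 0.5424 -0.2248] 82 [0.1074 0.1123 0.1157]
top b1 [0.5339 0.1867] spout [-100.   17.   52.   44.   66.  118.] [0.0286 0.0281 0.0281 0.028  0.027  0.027 ]
top b3 [ 0.4217 -0.0563] spout [  10.   -1.    4. -150.   17. -170.] [0.0292 0.029  0.0288 0.0271 0.027  0.0269]
side w1 [ 0.5367 -0.3323] 85 [0.1059 0.1109 0.114 ]
side w2 [ 0.5465 -0.2232] 95 [0.1063 0.1111 0.1151]
side b1 [0.5372 0.1889] spout [-107.  169.  -97.  113.  109. -112.] [0.0291 0.0285 0.0281 0.0278 0.0278 0.0278]
side b3 [ 0.4259 -0.0547] spout [ 174. -143. -143. -156. -119.  128.] [0.0301 0.0286 0.028  0.0278 0.0276 0.0273]
```

>>> drive_tool --slide '[[0.18, 0.1, 0], [0.36, 0.2, 0], [0.469, 0.261, 0.04], [0.469, 0.261, 0.2], [0.469, 0.261, 0.38], [0.469, 0.261, 0.55], [0.469, 0.261, 0.66], [0.469, 0.261, 0.693]]' --rotation '[[0, 0, 0], [0, 0, 0], [0, 0, 0], [0, 0, 0], [0, 0, 0], [0, 0, 0], [0, 0, 0], [0, 0, 0]]'

```text
clock: 18.35
eef_pos: [0.5341, 0.1875, 0.0215]
tool_rot: [0.51, 0.86, -0.002, -0.001]
ft_force: [-0.2, 0.4, -0.2]
grip_width: 0.0855
grasp_force: 0.0
```

>>> drive_tool --slide '[[0, 0, 0], [0, 0, 0], [0, 0, 0], [0, 0, 0], [0, 0, 0], [0, 0, 0], [0, 0, 0], [0, 0, 0]]' --rotation '[[0, 0, 0], [0, 0, 0], [0, 0, 0], [0, 0, 0], [0, 0, 0], [0, 0, 0], [0, 0, 0], [0, 0, 0]]' --gripper 0

```text
clock: 19.35
eef_pos: [0.5365, 0.1892, 0.0253]
tool_rot: [0.509, 0.861, 0.001, 0.001]
ft_force: [-1.7, -1.9, 5.7]
grip_width: 0.0484
grasp_force: 56.9
```

>>> drive_tool --slide '[[0, 0, -0.1], [0, 0, -0.28], [0, 0, -0.46], [-0.05, -0.04, -0.64], [-0.2, -0.18, -0.64], [-0.36, -0.33, -0.64], [-0.52, -0.47, -0.64], [-0.68, -0.61, -0.64]]' --rotation '[[0, 0, 0], [0, 0, 0], [0, 0, 0], [0, 0, 0], [0, 0, 0], [0, 0, 0], [0, 0, 0], [0, 0, 0]]'

```text
clock: 20.35
eef_pos: [0.4834, -0.0347, 0.184]
tool_rot: [0.509, 0.861, 0.0, 0.001]
ft_force: [1.1, -0.2, -1.0]
grip_width: 0.0481
grasp_force: 57.8
```

>>> drive_tool --slide '[[-0.16, -0.14, 0], [-0.32, -0.28, 0], [-0.457, -0.408, 0], [-0.457, -0.408, 0.1], [-0.457, -0.408, 0.2], [-0.457, -0.408, 0.2], [-0.457, -0.408, 0.2], [-0.457, -0.408, 0.2]]' --rotation '[[0, 0, 0], [0, 0, 0], [0, 0, 0], [0, 0, 0], [0, 0, 0], [0, 0, 0], [0, 0, 0], [0, 0, 0]]'

```text
clock: 21.35
eef_pos: [0.4505, -0.1828, 0.1349]
tool_rot: [0.509, 0.861, 0.0, 0.001]
ft_force: [0.1, 0.3, -1.0]
grip_width: 0.0481
grasp_force: 57.8
```

>>> drive_tool --slide '[[-0.001, -0.008, 0.02], [-0.001, -0.008, 0.07], [-0.001, -0.008, 0.12], [-0.001, -0.008, 0.17], [-0.001, -0.008, 0.21], [-0.001, -0.008, 0.235], [-0.001, -0.008, 0.254], [-0.001, -0.008, 0.254]]' --rotation '[[0, 0, 0], [0, 0, 0], [0, 0, 0], [0, 0, 0], [0, 0, 0], [0, 0, 0], [0, 0, 0], [0, 0, 0]]'

```text
clock: 22.35
eef_pos: [0.4483, -0.184, 0.0703]
tool_rot: [0.509, 0.861, 0.0, 0.0]
ft_force: [0.4, -0.0, -0.1]
grip_width: 0.0485
grasp_force: 59.1
```

>>> drive_tool --slide '[[0, 0, 0], [0, 0, 0], [0, 0, 0], [0, 0, 0], [0, 0, -0.1], [0, 0, -0.25], [0, 0, -0.4], [0, 0, -0.5]]' --rotation '[[0, 0, 0], [0, 0, 0], [0, 0, 0], [0, 0, 0], [0, 0, 0], [0, 0, 0], [0, 0, 0], [0, 0, 0]]' --gripper 1

```text
clock: 23.35
eef_pos: [0.4484, -0.1841, 0.197]
tool_rot: [0.509, 0.861, 0.0, 0.001]
ft_force: [0.3, 0.2, 0.7]
grip_width: 0.0853
grasp_force: 0.0
```

```bash
python3 - <<'E'
from h import *
for n in("top","side"):
    c=bot.camera(n);P=cloud(c).reshape(-1,3)
    for k,c0 in dict(w1=(.5345,-.333),w2=(.544,-.226),w3=(.449,-.184)).items():
        q=near(P,c0,.038,.104,.125);print(n,k,circ(q,.0265,c0).round(4),len(q),np.percentile(q[:,2],[5,50,95]).round(4))
    kn=near(P,(.581,-.2845),.03,.09,.105);print("knob",circ(kn,.010,(.581,-.2845)).round(4),len(kn))
    cv2.imwrite("pics/%s2.png"%n,cv2.resize(c["image"][...,::-1],(800,600)))
E
```

```text
Traceback (most recent call last):
IndexError: index -1 is out of bounds for axis 0 with size 0
```

>>> drive_tool --slide '[[-0.12, 0.05, 0], [-0.24, 0.11, 0], [-0.36, 0.16, 0], [-0.48, 0.21, 0], [-0.608, 0.271, 0], [-0.608, 0.271, 0], [-0.608, 0.271, 0], [-0.608, 0.271, 0]]' --rotation '[[0, 0, 0.15], [0, 0, 0.3], [0, 0, 0.45], [0, 0, 0.6], [0, 0, 0.75], [0, 0, 0.9], [0, 0, 1], [0, 0, 1]]' --gripper 0.6

```text
clock: 24.4
eef_pos: [0.5803, -0.2843, 0.1941]
tool_rot: [0.706, 0.708, -0.0, -0.001]
ft_force: [0.2, 0.5, 0.2]
grip_width: 0.0513
grasp_force: 0.0
```

```bash
cat > look.py <<'E'
from h import *
import sys
c=bot.camera("side");P=cloud(c).reshape(-1,3)
for k,c0 in dict(w1=(.5345,-.333),w2=(.544,-.226),w3=(.449,-.184)).items():
    q=near(P,c0,.038,.104,.125)
    if len(q)>5: print(k,circ(q,.0265,c0).round(4),len(q),np.percentile(q[:,2],[5,50,95]).round(4))
kn=near(P,(.583,-.284),.03,.09,.105);print("knob",circ(kn,.010,(.581,-.2845)).round(4),len(kn))
cv2.imwrite("pics/side2.png",cv2.resize(c["image"][170:290,110:270,::-1],(800,600),interpolation=cv2.INTER_CUBIC))
E
python3 look.py
```

```text
w1 [ 0.5373 -0.3351] 50 [0.1047 0.1103 0.1142]
w2 [ 0.5471 -0.2239] 95 [0.105  0.111  0.1144]
w3 [ 0.4506 -0.183 ] 89 [0.1047 0.1103 0.1154]
knob [ 0.5834 -0.284 ] 61
```

View pics/side2.png

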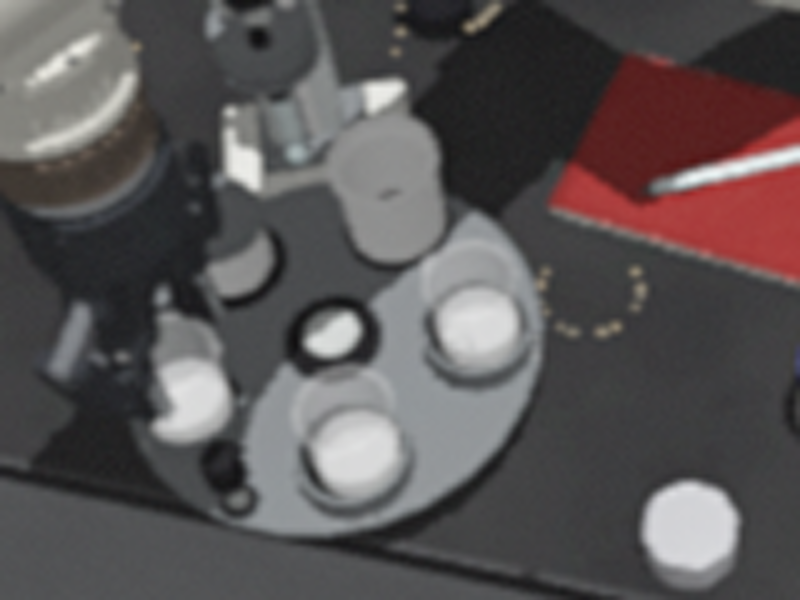

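All three beakers stand in their holders, at crop (190,400), (355,450) and (478,325), and all rims are at about 0.114 m. Now for the knob.

>>> drive_tool --slide '[[-0.002, 0.003, 0.05], [-0.002, 0.003, 0.15], [-0.002, 0.003, 0.25], [-0.002, 0.003, 0.34], [-0.002, 0.003, 0.41], [-0.002, 0.003, 0.46], [-0.002, 0.003, 0.504], [-0.002, 0.003, 0.504]]' --rotation '[[0, 0, 0.1], [0, 0, 0.2], [0, 0, 0.2], [0, 0, 0.2], [0, 0, 0.2], [0, 0, 0.2], [0, 0, 0.2], [0, 0, 0.2]]'

```text
clock: 25.45
eef_pos: [0.5807, -0.2846, 0.0682]
tool_rot: [0.74, 0.672, -0.0, -0.001]
ft_force: [-0.1, 0.7, -0.9]
grip_width: 0.0511
grasp_force: 0.0
```

>>> drive_tool --slide '[[0, 0, 0], [0, 0, 0], [0, 0, 0], [0, 0, 0], [0, 0, 0], [0, 0, 0], [0, 0, 0], [0, 0, 0]]' --rotation '[[0, 0, 0], [0, 0, 0], [0, 0, 0], [0, 0, 0], [0, 0, 0], [0, 0, 0], [0, 0, 0], [0, 0, 0]]' --gripper 0

```text
clock: 26.45
eef_pos: [0.5803, -0.285, 0.0702]
tool_rot: [0.741, 0.672, -0.001, -0.0]
ft_force: [-5.6, 0.9, 5.6]
grip_width: 0.0221
grasp_force: 59.2
```

>>> drive_tool --slide '[[0.023, 0, 0], [0.046, -0.002, 0], [0.069, -0.004, 0], [0.091, -0.008, 0], [0.114, -0.012, 0], [0.136, -0.018, 0], [0.136, -0.018, 0], [0.136, -0.018, 0]]' --rotation '[[0, 0, -0.1], [0, 0, -0.2], [0, 0, -0.3], [0, 0, -0.4], [0, 0, -0.5], [0, 0, -0.6], [0, 0, -0.6], [0, 0, -0.6]]'

```text
clock: 27.45
eef_pos: [0.5788, -0.2507, 0.0702]
tool_rot: [0.632, 0.775, -0.001, -0.001]
ft_force: [-6.1, -0.1, 6.1]
grip_width: 0.022
grasp_force: 59.2
```

>>> drive_tool --slide '[[0.023, 0, 0], [0.046, -0.002, 0], [0.069, -0.004, 0], [0.091, -0.008, 0], [0.114, -0.012, 0], [0.114, -0.012, 0], [0.114, -0.012, 0], [0.114, -0.012, 0]]' --rotation '[[0, 0, -0.1], [0, 0, -0.2], [0, 0, -0.3], [0, 0, -0.4], [0, 0, -0.5], [0, 0, -0.5], [0, 0, -0.5], [0, 0, -0.5]]'

```text
clock: 28.45
eef_pos: [0.5699, -0.2238, 0.0702]
tool_rot: [0.531, 0.848, -0.001, -0.001]
ft_force: [-6.6, -0.6, 6.1]
grip_width: 0.0222
grasp_force: 59.3
```

```bash
cat > ang.py <<'E'
from h import *
ref=None
for n in("top","side"):
    c=bot.camera(n);P=cloud(c).reshape(-1,3);c0=(.385,-.310)
    ctr=np.array([.4644,-.2731] if n=="top" else [.469,-.271])
    pk=near(P,c0,.04,.262,.282);p=(pk.max(0)+pk.min(0))[:2]/2
    ri=near(P,(.385,-.31),.045,.108,.1215)
    r=least_squares(lambda x:np.hypot(ri[:,0]-x[0],ri[:,1]-x[1])-x[2],(.385,-.31,.03)).x
    r2=circ(ri,.0305,(.385,-.31))
    po=near(P,ctr+.09*np.array([np.cos(-1.45),np.sin(-1.45)]),.036,.095,.107);pc=(po.max(0)+po.min(0))[:2]/2
    A=lambda q:np.arctan2(*(q[:2]-ctr)[::-1])
    print(n,"press",p.round(4),"%.3f"%A(p),"rinse",r.round(4),r2.round(4),"%.3f %.3f"%(A(r),A(r2)),len(ri),"pot",pc.round(4),"%.3f"%(A(pc)-np.radians(72)))
    cv2.imwrite(f"pics/{n}3.png",cv2.resize(c["image"][170:290,100:260,::-1] if n=="side" else c["image"][110:250,260:420,::-1],(800,600 if n=="side" else 700)))
    for z0,z1 in((.13,.2),):
        e=near(P,p,.03,z0,z1);print("electrodes",len(e),e.mean(0).round(4) if len(e) else "")
E
python3 ang.py
```

```text
top press [ 0.3836 -0.3155] -2.659 rinse [ 0.385 -0.31   0.03 ] [ 0.385 -0.31 ] -2.707 -2.707 0 pot [ 0.4711 -0.3799] -2.765
electrodes 0 Traceback (most recent call last):
  File "ang.py", line 6, in <module>
    pk=near(P,c0,.04,.262,.282);p=(pk.max(0)+pk.min(0))[:2]/2
                                   ~~~~~~^^^
    return umr_maximum(a, axis, None, out, keepdims, initial, where)
ValueError: zero-size array to reduction operation maximum which has no identity
```

>>> drive_tool --slide '[[0, 0, 0], [0, 0, 0], [0, 0, 0], [0, 0, -0.1], [0, 0, -0.25], [0, 0, -0.42], [0, 0, -0.6], [0, 0, -0.75]]' --rotation '[[0, 0, 0], [0, 0, 0], [0, 0, 0], [0, 0, 0], [0, 0, 0], [0, 0, 0], [0, 0, 0], [0, 0, 0]]' --gripper 0.6

```text
clock: 29.55
eef_pos: [0.5718, -0.2233, 0.2586]
tool_rot: [0.53, 0.848, 0.0, 0.001]
ft_force: [2.0, 0.7, -1.0]
grip_width: 0.0512
grasp_force: 0.0
```

>>> drive_tool --slide '[[0.2, 0, 0], [0.4, 0, 0], [0.6, 0, 0], [0.8, 0, 0], [0.9, 0, -0.1], [0.9, 0, -0.2], [0.9, 0, -0.2], [0.9, 0, -0.2]]' --rotation '[[0, 0, 0], [0, 0, 0], [0, 0, 0], [0, 0, 0], [0, 0, 0], [0, 0, 0], [0, 0, 0], [0, 0, 0]]' --gripper 0

```text
clock: 30.55
eef_pos: [0.4728, -0.0211, 0.3058]
tool_rot: [0.53, 0.848, -0.0, -0.0]
ft_force: [0.4, 0.6, 0.7]
grip_width: 0.0
grasp_force: 0.0
```

```bash
python3 ang.py
```

```text
top press [ 0.3834 -0.3104] -2.710 rinse [ 0.3827 -0.3094  0.0311] [ 0.3826 -0.3087] -2.724 -2.731 71 pot [ 0.4747 -0.3615] -2.711
electrodes 13 [ 0.3812 -0.3005  0.1431]
side press [ 0.3891 -0.3104] -2.683 rinse [ 0.3872 -0.3084  0.0316] [ 0.3876 -0.3081] -2.712 -2.714 95 pot [ 0.4801 -0.36  ] -2.704
electrodes 108 [ 0.3934 -0.3048  0.1586]
```

View pics/side3.png

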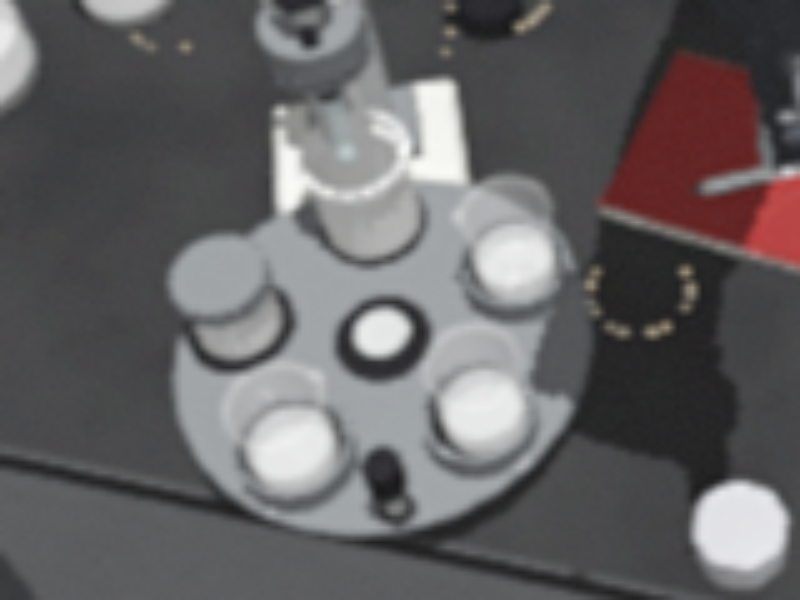

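The picture shows the rinse cup at crop (362,180) under the electrodes, three beakers standing, and the knob released at (383,480). One more check of the head's direction, using the lift column.

```bash
python3 - <<'E'
from h import *
for n in("top","side"):
    P=cloud(bot.camera(n)).reshape(-1,3)
    ctr=np.array([.4644,-.2731] if n=="top" else [.469,-.271])
    q=near(P,ctr+.178*np.array([-.906,-.424]),.035,.251,.263)
    if len(q)>8:
        (cx,cy),s,a=cv2.minAreaRect((q[:,:2]*1000).astype(np.float32));c=np.array([cx,cy])/1000
        print(n,"column",c.round(4),np.round(s,1),round(a,1),len(q),"ang %.3f r %.3f"%(np.arctan2(*(c-ctr)[::-1]),np.hypot(*(c-ctr))))
    d=near(P,ctr-[.082,.038],.031,.234,.244)
    if len(d)>8:
        c=circ(d[np.hypot(*(d[:,:2]-d[:,:2].mean(0)).T)>.0],.02,d[:,:2].mean(0));m=(d.max(0)+d.min(0))[:2]/2
        print("drum",m.round(4),len(d),"ang %.3f"%np.arctan2(*(m-ctr)[::-1]))
    k=near(P,ctr+.116*np.array([.906,.424]),.03,.09,.105);c=circ(k,.010,k[:,:2].mean(0));print("knob ang %.3f"%(np.arctan2(*(c-ctr)[::-1])-np.pi))
E
```

```text
top column [ 0.3045 -0.3486] [35.8 47.9] 23.8 300 ang -2.700 r 0.177
drum [ 0.382  -0.3115] 235 ang -2.705
knob ang -2.708
side column [ 0.3081 -0.3469] [36.1 46.4] 23.1 158 ang -2.701 r 0.178
drum [ 0.3896 -0.3098] 180 ang -2.687
knob ang -2.709
```

>>> drive_tool --slide '[[-0.15, -0.14, 0], [-0.3, -0.28, 0], [-0.45, -0.42, 0], [-0.6, -0.56, 0], [-0.75, -0.7, 0], [-0.888, -0.816, 0], [-0.888, -0.816, 0], [-0.888, -0.816, 0]]' --rotation '[[0, 0, 0], [0, 0, 0], [0, 0, 0], [0, 0, 0], [0, 0, 0], [0, 0, 0], [0, 0, 0], [0, 0, 0]]'

```text
clock: 31.75
eef_pos: [0.3863, -0.3097, 0.3059]
tool_rot: [0.531, 0.848, 0.0, -0.001]
ft_force: [0.6, -0.6, -0.6]
grip_width: 0.0
grasp_force: 0.0
```

>>> drive_tool --slide '[[0, 0, 0.06], [0, 0, 0.11], [0, 0, 0.15], [0, 0, 0.2], [0, 0, 0.25], [0, 0, 0.3], [0, 0, 0.34], [0, 0, 0.36]]' --rotation '[[0, 0, 0], [0, 0, 0], [0, 0, 0], [0, 0, 0], [0, 0, 0], [0, 0, 0], [0, 0, 0], [0, 0, 0]]'

```text
clock: 32.75
eef_pos: [0.3868, -0.3093, 0.2162]
tool_rot: [0.53, 0.848, 0.0, -0.0]
ft_force: [0.4, 3.2, 4.1]
grip_width: 0.0001
grasp_force: 2.0
```

>>> drive_tool --slide '[[0, 0, 0.004], [0, 0, 0.007], [0, 0, 0.01], [0, 0, 0.012], [0, 0, 0.013], [0, 0, 0.013], [0, 0, 0.013], [0, 0, 0.013]]' --rotation '[[0, 0, 0], [0, 0, 0], [0, 0, 0], [0, 0, 0], [0, 0, 0], [0, 0, 0], [0, 0, 0], [0, 0, 0]]'

```text
clock: 33.75
eef_pos: [0.3868, -0.31, 0.2134]
tool_rot: [0.53, 0.848, -0.0, 0.0]
ft_force: [-0.1, 2.1, 4.0]
grip_width: 0.0003
grasp_force: 1.7
```

>>> drive_tool --slide '[[0, 0, 0.001], [0, 0, 0.002], [0, 0, 0.003], [0, 0, 0.004], [0, 0, 0.004], [0, 0, 0.004], [0, 0, 0.004], [0, 0, 0.004]]' --rotation '[[0, 0, 0], [0, 0, 0], [0, 0, 0], [0, 0, 0], [0, 0, 0], [0, 0, 0], [0, 0, 0], [0, 0, 0]]'

```text
clock: 34.75
eef_pos: [0.3867, -0.31, 0.2123]
tool_rot: [0.53, 0.848, -0.0, 0.0]
ft_force: [2.5, 2.2, 3.9]
grip_width: -0.0003
grasp_force: 1.5
```

>>> drive_tool --slide '[[0, 0, 0.001], [0, 0, 0.002], [0, 0, 0.003], [0, 0, 0.003], [0, 0, 0.003], [0, 0, 0.003], [0, 0, 0.003], [0, 0, 0.003]]' --rotation '[[0, 0, 0], [0, 0, 0], [0, 0, 0], [0, 0, 0], [0, 0, 0], [0, 0, 0], [0, 0, 0], [0, 0, 0]]'

```text
clock: 35.75
eef_pos: [0.3867, -0.31, 0.212]
tool_rot: [0.53, 0.848, -0.0, 0.0]
ft_force: [1.1, 1.7, 6.1]
grip_width: 0.0003
grasp_force: 2.9
```

>>> drive_tool --slide '[[0, 0, 0.001], [0, 0, 0.002], [0, 0, 0.002], [0, 0, 0.002], [0, 0, 0.002], [0, 0, 0.002], [0, 0, 0.002], [0, 0, 0.002]]' --rotation '[[0, 0, 0], [0, 0, 0], [0, 0, 0], [0, 0, 0], [0, 0, 0], [0, 0, 0], [0, 0, 0], [0, 0, 0]]'

```text
clock: 36.75
eef_pos: [0.3867, -0.31, 0.212]
tool_rot: [0.53, 0.848, -0.0, 0.001]
ft_force: [0.6, 2.4, 8.3]
grip_width: 0.0
grasp_force: 4.1
```

z holds at 0.212 while the force rises, so the head is at its stop. Retract and check.

>>> drive_tool --slide '[[0, 0, -0.05], [0, 0, -0.15], [0, 0, -0.3], [0, 0, -0.4], [0.2, 0.15, -0.4], [0.4, 0.3, -0.4], [0.6, 0.45, -0.4], [0.8, 0.6, -0.4]]' --rotation '[[0, 0, 0], [0, 0, 0], [0, 0, 0], [0, 0, 0], [0, 0, 0], [0, 0, 0], [0, 0, 0], [0, 0, 0]]'

```text
clock: 37.75
eef_pos: [0.4335, -0.0631, 0.311]
tool_rot: [0.531, 0.848, -0.001, -0.0]
ft_force: [1.0, -0.1, -0.4]
grip_width: -0.0001
grasp_force: 0.0
```

```bash
python3 - <<'E'
from h import *
for n in("top","side"):
    c=bot.camera(n);P=cloud(c).reshape(-1,3)
    ctr=np.array([.4644,-.2731] if n=="top" else [.469,-.271])
    p=near(P,(.386,-.31),.022,.2,.29);print(n,"press z",np.median(p[p[:,2]>.205][:,2]).round(4),len(p))
    k=near(P,ctr+.116*np.array([.906,.424]),.03,.09,.105);m=circ(k,.010,k[:,:2].mean(0));print("knob ang %.3f"%(np.arctan2(*(m-ctr)[::-1])-np.pi))
    for i in(144,216,288):
        a=-2.708+np.radians(i);w=ctr+.09*np.array([np.cos(a),np.sin(a)]);q=near(P,w,.038,.104,.125)
        if len(q)>5: print(i,(circ(q,.0265,w)-w).round(4),len(q),np.percentile(q[:,2],95).round(4))
    cv2.imwrite(f"pics/{n}4.png",cv2.resize(c["image"][...,::-1],(800,600)))
E
```

```text
top press z 0.2113 153
knob ang -2.696
144 [0.0015 0.0001] 82 0.115
216 [-0.0007  0.0034] 11 0.1154
288 [-0.      0.0013] 64 0.1152
side press z 0.2107 108
knob ang -2.713
144 [ 0.0017 -0.0001] 100 0.1143
216 [-0.0016  0.0023] 87 0.1147
288 [-0.0006 -0.0005] 87 0.1148
```

View pics/side4.png

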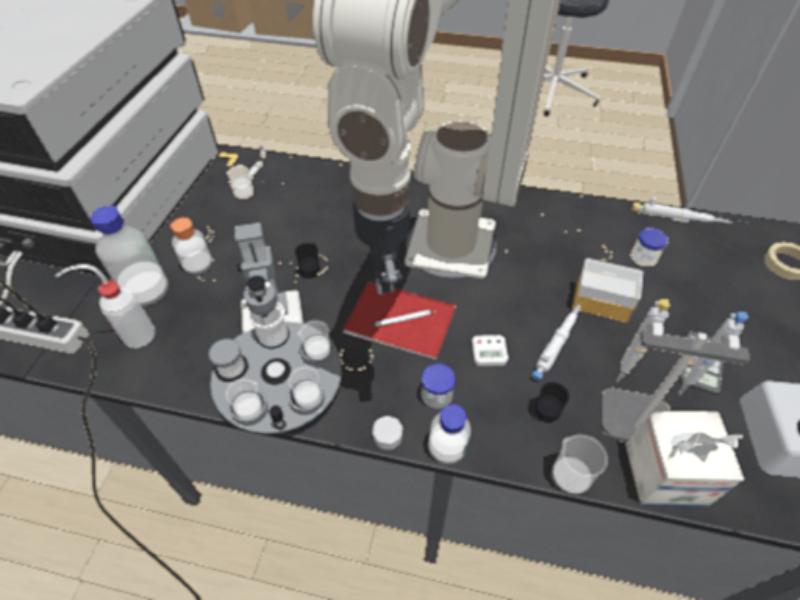

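The head is down, with its press knob at about 0.211 m at (262,292) and the electrodes in the rinse cup at (270,325). The three beakers are upright in their holders at (247,400), (306,390) and (316,340). All other vessels are where they were, and the arm is clear.

```bash
python3 -c "
from workcell import bot
print(bot.job_done())"
```

```text
the job is handed in; nothing more can be done
None
```

The job is handed in: the three beakers stand in the three holders, the rinse cup is under the electrodes to within about 0.02 rad, and the head is pushed down to its stop, with the final pictures confirming it and no verdict returned.

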